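# Tidy the hall shelf: fill the jar rack, stack the emptied basket, set out box and vase

## Task

Tidy the shelf: move the two shoe-cream jars out of the loose white basket into the two empty pockets of the wooden jar rack so that the rack is full, then stack the emptied basket squarely on the two-tier basket as its third level, fully seated. Lay the clip-lid button box flat behind the jar rack (on the side away from the robot), centred on it, long side parallel to the rack and about 4 cm clear of it, and stand the vase in front of the tier basket (on the robot's side), centred on it and about 3 cm clear of it; these two may be done at any time. Never tip the vase over, and leave the brush and the flat polish tin where they are.

Things in the scene. Friction and masses are not known exactly. Their poses are not given: they have to be found in the camera images.
- jar1: Shoe-cream jar, white with steel lid, upright cylinder 46 diameter x 54 high, 0.11 kg; the three are alike. Origin at the centre of its underside, z up. Two stand in the loose basket on its floor (z = 10), one either side of the partition, about 38 from it along the basket's y: close the fingers along the basket's x there. One stands in the rack. Which is which changes.
- jar2: Shoe-cream jar like jar1, 46 diameter x 54 high. Origin at the centre of its underside, z up. 
- jar3: Shoe-cream jar like jar1, 46 diameter x 54 high. Origin at the centre of its underside, z up. 
- rack: Wooden jar rack, fixed, 64 (x) x 182 (y) x 28 high: three square pockets 54 x 54 in a row, centres at y = -59, 0, +59, floor at z = 10, walls 5 thick, tops at z = 28; a jar in it stands 36 above the walls. Origin at the centre of its underside, z up. Its +x is its back, away from the robot (yaw within 0.22 rad).
- basket: Loose white tier basket, 0.16 kg, 120 (x) x 150 (y). Origin under its centre at the underside of its feet (tapered, 6 high, at x 47, y 62 from centre). Floor z = 6 to 10, walls 4 thick to z = 30, L corner posts (legs 20 x 4, flush outside) to z = 66. Partition 10 thick along x at y = 0, to z = 54, is its grip: close the fingers along y from above.
- tower: Two such levels stacked 60 apart, fixed, 120 (x) x 150 (y), post tops at z = 126. Origin on the shelf under its centre. A third level seats on the post tops with its feet inside the posts (4 play each way), flush, its origin at z = 120 here; either way round. Its -x side is its front, towards the robot (yaw within 0.22 rad).
- button_box: Clip-lid box of spare buttons, clear with a grey and white lid, 52 (its x) x 90 (its y) x 38 high, about 0.14 kg, lid clipped shut; grip it across its x. Origin at the centre of its underside, z up. 
- vase: Small blue ceramic vase, 112 high, diameter 44 at the foot, 54 at the belly (z = 30), straight neck 26 from z = 70 to 104, lip 32; about 0.17 kg. Grip the neck from above. Origin at the centre of its underside, z up. 
- brush: Wooden shoe brush with black bristles, loose, 42 x 120 x 44 high, lying bristles down behind the tower; to be left alone. Origin at the centre of its underside, z up. 
- polish_tin: Flat metal polish tin, loose, 72 diameter x 22 high, behind the loose basket; to be left alone. Origin at the centre of its underside, z up. 
Mind the look-alikes: they are no part of the job. Leave any green look-alike of the jar2 alone. Leave any red look-alike of the basket alone.

How it is judged:
By the outcome, as a careful person would: the job done as asked, in the order asked, and still so for the second after the job is handed in, with the robot touching nothing.
It also fails if it takes over 136 s, if anything falls off the work surface, if the arm or the gripper's body presses on something with over 40 N, if the wrist force passes 120 N, or if a joint passes its speed limit or range.

## Robot

A 6-joint arm with a two-finger parallel gripper is mounted at the origin on the work surface. World frame = base frame: x ahead of the robot, y to its left, z up, the work surface at z = 0. Lengths are in m, angles in degrees, forces in N, time in s.
With the tool pointing down it reaches from about 0.35 to 0.875 m from the base axis. Payload 4.2 kg.
Tool frame: the origin (TCP) lies between the finger pads; the fingertips stand 17 mm ahead of it and the grasp point (between the pads) lies 2 mm behind it; z points along the fingers, y is the line along which they close (so a half turn about z gives the same grasp; the last joint's range is limited). The gripper opens to 87 mm and grips with 3 to 60 N. Pads are 19 mm wide; open, the fingers measure 117 mm over their backs; the gripper's body (75 mm by 190 mm) begins 51 mm behind the grasp point.
Start: joints at [-61.215, 22.042, 0.453, 0, -68.411, -14.817], TCP at [0.151, -0.606, 0.24] pointing down, gripper open.
Joint ranges: [-179.83, 179.83], [-69.29, 118.12], [-61.27, 80.66], [-181.25, 117.63], [-171.15, -9.14], [-177.46, 177.46]. Speed limits (degrees/s): [159.86, 159.86, 180, 180, 180, 180].

## Interface

Orientations are given as a 3x3 rotation matrix whose columns are the frame's x, y, z axes.
In Python, from station import r gives the robot as it stands.
- The arm moves only by the tool servo_tool, never from a script. Its argument "targets" is a list of rows, each a list of 5 numbers: the shift along the world's x, y, z in units of 30 mm (1.0 is 30 mm), then the turn about the world's z in rad, then the finger opening in mm, from 0 to 87. In form: [[x, y, z, turn, gripper], ...]. A call has exactly 5 rows; each row is the pose to reach, as a shift and turn from the pose commanded when the call began; what a row does not reach only later rows make up. A row lasts 1/12 s, in which the tool goes at most 41.7 mm and 7.16 degrees, less where a joint would pass 70% of its speed; a pose out of reach is approached as far as the arm can. A call with a gripper value outside its range is refused whole. The fingers move at their own pace and stop on an object; the grip force is fixed at half the most. Time passes only in rows, so rows that repeat a pose let the fingers close, or fill a call up. It gives the time, the measured TCP pose, the force, the opening and the grip force at its end, in the units of the state.
- r.sense(): the state, without advancing time (a new reading comes with each control period).
- r.capture(name): name is "scene" or "top"; returns a dict with "pixels" (384x512x3 uint8, red, green, blue), "fx", "fy", "cx", "cy" (pixels), "dist_coeffs" ([k1, k2, p1, p2, k3] as OpenCV has them; the pictures are not rectified), "world_from_camera" (4x4, takes a point from camera to world coordinates). Camera axes: x right, y down, z forward; pixel columns grow to the right and rows downward; lengths in m; the calibration is good to about 2 mm. A picture is of the moment at which its call begins. There is no depth.
- r.finish_job(): hands the job in; it is judged then, once.
The state is a dict: "time_s": time; "joints": joint angles; "joint_velocities": joint speeds; "effort": joint torques, N m; "tcp_pos": TCP position; "ee_rot": TCP orientation; "wrist_force": force on the tool from outside, world axes, zero at the start; "moment": the same for the moment, N m; "gripper_width": opening from 0.0 (shut) to 1.0 (fully open); "gripper_force": force on a finger pad.
Only numpy, scipy, OpenCV 4.12 (cv2) and the standard library are available. Lean on these libraries where they do the work, as an engineer would, in place of code of your own. Each camera call takes 0.05 s, during which the arm holds its last target. There are 200 camera calls.

## Working session

There is one attempt and no reset: what is moved stays moved. The work goes in short steps, Python scripts to look and compute and a tool call to move; the robot and the scene stay as the last step left them, time stands still between calls to the robot, and variables do not carry over. Pictures are saved under pics/ and viewed, at most 14 in all, crops included, and the job is handed in when it is done.

Besides the shell and the picture viewer there is one more tool, called after "Call:" as a command line: name --pt "numbers of a row" for each row, then --argument value for the rest. servo_tool: Moves the arm, as the interface text tells. Its arguments: {"type":"object","properties":{"targets":{"type":"array","items":{"type":"array","items":{"type":"number"}}}},"required":["targets"]}

```bash
ls; mkdir -p pics; cat > look.py <<'E'
import sys,cv2,numpy as np,json
from station import r
def snap(n,f):
    c=r.capture(n); cv2.imwrite(f'pics/{f}.png',c['pixels'][:,:,::-1])
    np.savez(f'pics/{f}.npz',**{k:np.array(v) for k,v in c.items()})
def ray(f,uv):
    c=np.load(f'pics/{f}.npz'); K=np.array([[c['fx'],0,c['cx']],[0,c['fy'],c['cy']],[0,0,1]])
    p=cv2.undistortPoints(np.array([[uv]],float),K,c['dist_coeffs'])[0,0]
    T=c['world_from_camera']; return T[:3,3],T[:3,:3]@np.array([p[0],p[1],1])
def atz(f,uv,z):
    o,d=ray(f,uv); return o+d*(z-o[2])/d[2]
def tri(f,a,g,b):
    o,d=ray(f,a);p,e=ray(g,b);s=np.linalg.lstsq(np.c_[d,-e],p-o,rcond=None)[0]
    x=o+d*s[0];y=p+e*s[1];return (x+y)/2,np.linalg.norm(x-y)
def proj(f,P):
    c=np.load(f'pics/{f}.npz'); K=np.array([[c['fx'],0,c['cx']],[0,c['fy'],c['cy']],[0,0,1]])
    T=np.linalg.inv(c['world_from_camera']); return cv2.projectPoints(np.array(P,float),cv2.Rodrigues(T[:3,:3])[0],T[:3,3],K,c['dist_coeffs'])[0][:,0]
def crop(f,x,y,w,h,s,o):
    im=cv2.imread(f'pics/{f}.png')[y:y+h,x:x+w]; cv2.imwrite(f'pics/{o}.png',cv2.resize(im,None,fx=s,fy=s,interpolation=cv2.INTER_CUBIC))
E
python3 - <<'E'
from look import *
np.set_printoptions(precision=3,suppress=True)
for n in('scene','top'):
    snap(n,n+'0'); c=np.load(f'pics/{n}0.npz'); print(n,c['world_from_camera'],c['fx'])
s=r.sense(); print(s['time_s'],s['tcp_pos'],np.array(s['ee_rot']))
a=cv2.imread('pics/scene0.png');b=cv2.imread('pics/top0.png')
for n in('scene','top'): crop(n+'0',0,0,512,384,1.5,n+'0b')
E
```

```text
pics
scene [[-0.328  0.756 -0.567  1.149]
 [ 0.945  0.272 -0.183  0.237]
 [ 0.016 -0.596 -0.803  0.899]
 [ 0.     0.     0.     1.   ]] 401.1041689856355
top [[ 0.009 -0.998  0.056  0.5  ]
 [-1.    -0.009 -0.001  0.076]
 [ 0.002 -0.056 -0.998  1.091]
 [ 0.     0.     0.     1.   ]] 454.49581686010475
0.1 [ 0.151 -0.606  0.239] [[-0.97  -0.241 -0.001]
 [-0.241  0.97   0.002]
 [ 0.     0.002 -1.   ]]
```

View pics/scene0b.png

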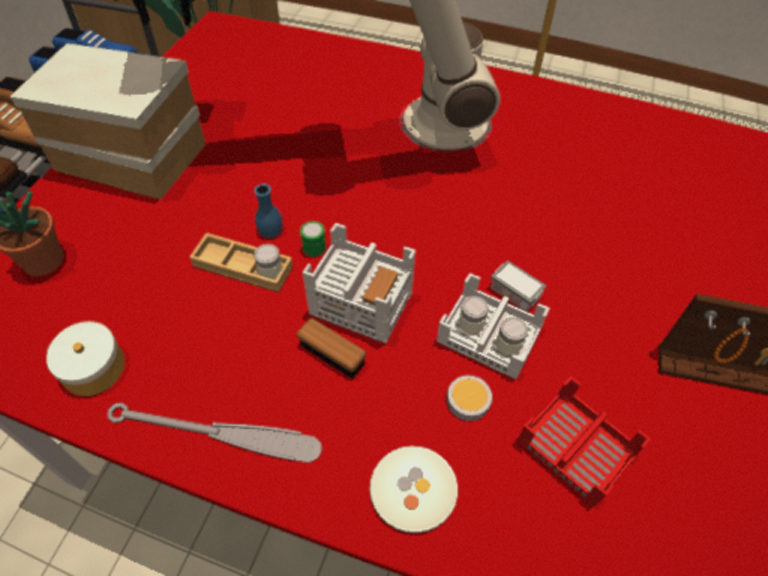

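View pics/top0b.png

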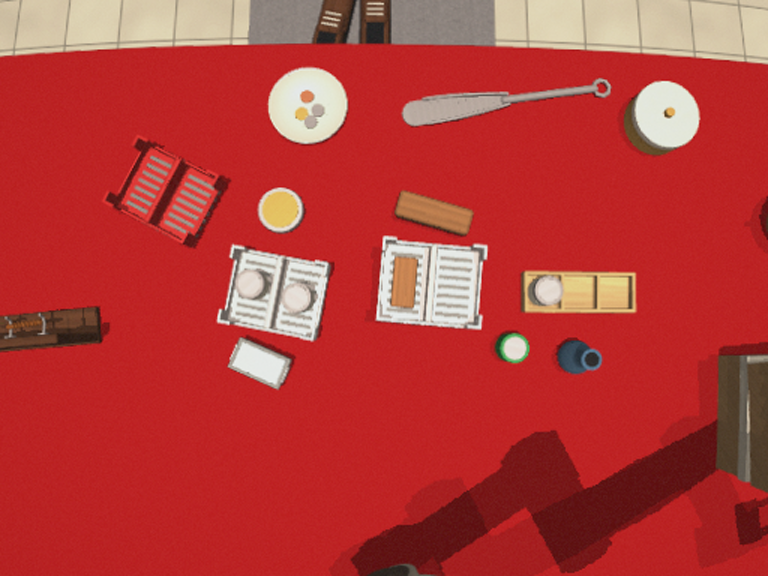

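The scene view shows (in the ×1.5 picture) the vase at (267,210), the rack at (240,260), the tower at (360,280), the loose basket at (493,325) and the button box at (518,284). The green jar and red basket are decoys. In the top view the same things are at (580,357), (580,292), (432,282), (274,290) and (260,363). I'll enlarge both to measure.

```bash
python3 - <<'E'
from look import *
crop('top0',140,150,160,115,5,'cA'); crop('top0',320,165,120,90,6,'cB'); crop('scene0',120,115,130,95,6,'cC'); crop('scene0',190,145,180,115,4.4,'cD')
E
```

```text
(no output)
```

View pics/cA.png

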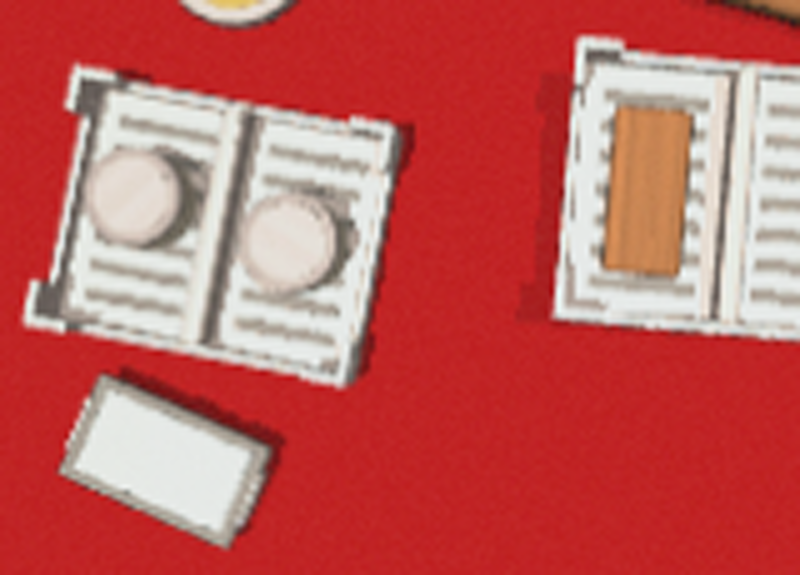

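View pics/cB.png

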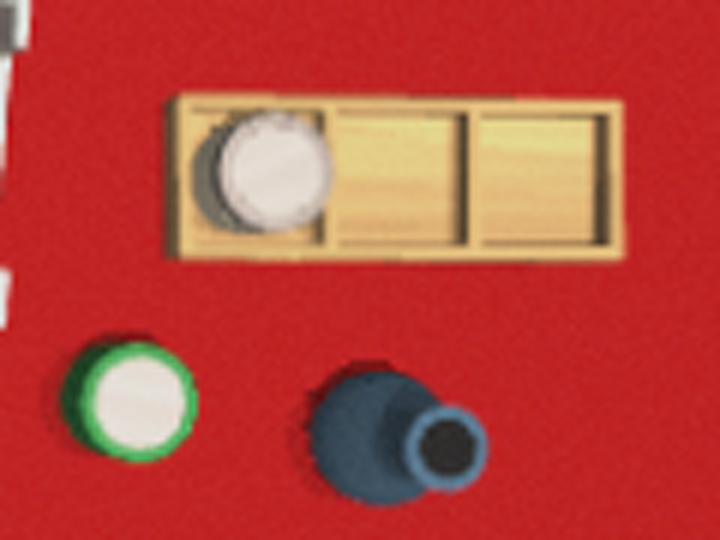

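View pics/cC.png

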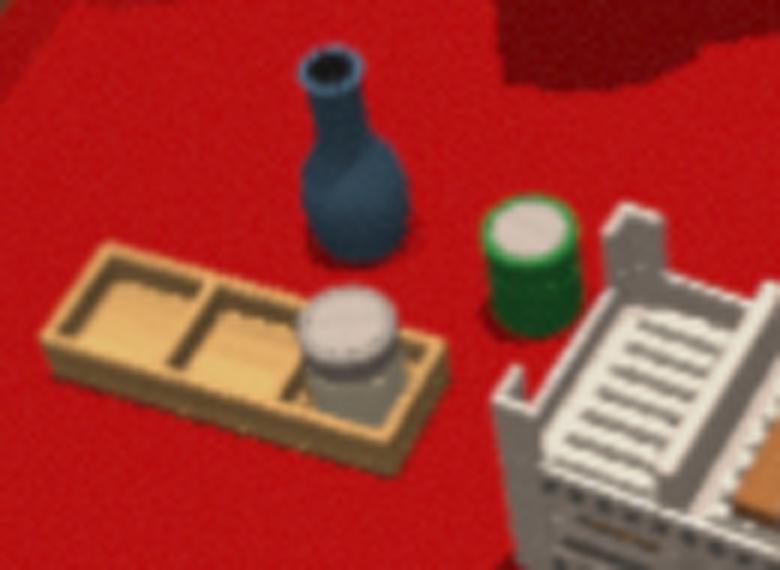

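View pics/cD.png

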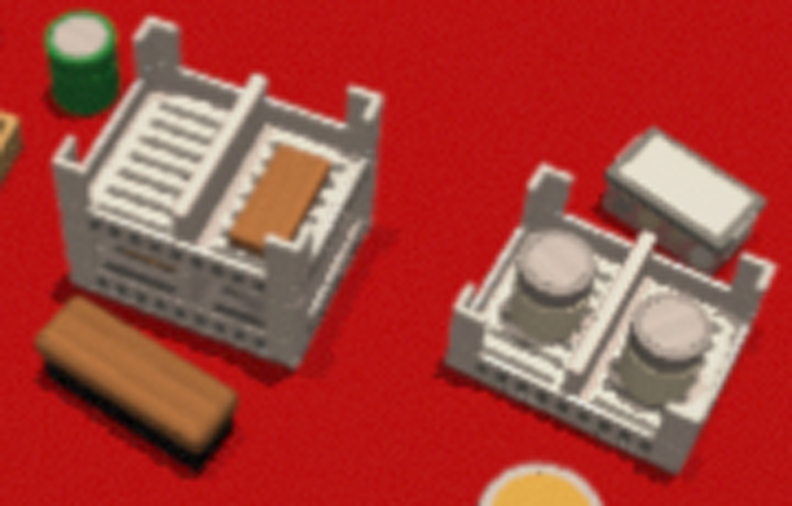

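The crops give the lid centres of both loose jars, the post tops, the partition, the rack's rim corners, the vase lip and the box lid. I'll triangulate these and fit each object's pose.

```bash
cat > fit.py <<'E'
from look import *
from scipy.optimize import least_squares
np.set_printoptions(precision=4,suppress=True)
C=dict(A=('top0',140,150,5),B=('top0',320,165,6),C=('scene0',120,115,6),D=('scene0',190,145,4.4),F=('top0',0,0,1.5))
def px(k,x,y):
    f,ox,oy,s=C[k]; return f,((x+.5)/s-.5+ox,(y+.5)/s-.5+oy)
def T(a,b): return tri(*px(*a),*px(*b))
def fit(pts,name,x0):  # pts: (localxyz),(crop,x,y)
    def res(p):
        c,s=np.cos(p[2]),np.sin(p[2]); o=[]
        for l,k in pts:
            f,u=px(*k); P=[p[0]+c*l[0]-s*l[1],p[1]+s*l[0]+c*l[1],l[2]+p[3]]
            o+=list(proj(f,[P])[0]-u)
        return o
    q=least_squares(res,list(x0)+[0],loss='soft_l1'); print(name,'x y yaw dz',q.x); print(np.array(res(q.x)).reshape(-1,2).round(1).tolist()); return q.x
if __name__=='__main__':
    for n,a,b in [('jarA',('A',134,197),('D',671,327)),('jarB',('A',290,242),('D',556,258)),('jarR',('B',275,172),('C',349,322)),('green',('B',138,402),('C',530,228)),('vase',('B',447,447),('C',331,68)),
     ]: print(n,*T(a,b))
    X,Y=.06,.075
    z=.066;b=fit([((X,Y,z),('A',75,67)),((X,-Y,z),('A',399,125)),((-X,Y,z),('A',25,323)),((-X,-Y,z),('A',347,385)),((-X,-Y,z),('D',537,170)),((X,-Y,z),('D',452,318)),((-X,Y,z),('D',774,266))],'basket',(.5,.26,0))
    z=.126;t=fit([((X,Y,z),('A',580,38)),((-X,Y,z),('A',555,318)),((X,-Y,z),('F',487,246)),((-X,-Y,z),('F',482,327)),((-X,-Y,z),('D',140,22)),((X,-Y,z),('D',57,160)),((-X,Y,z),('D',380,96))],'tower',(.5,.05,0))
    X,Y,z=.032,.091,.028;fit([((X,Y,z),('B',172,95)),((X,-Y,z),('B',624,101)),((-X,Y,z),('B',172,257)),((-X,-Y,z),('B',626,258)),((-X,-Y,z),('C',108,243)),((X,-Y,z),('C',43,335)),((-X,Y,z),('C',445,342)),((X,Y,z),('C',390,437))],'rack',(.5,-.15,0))
    X,Y,z=.026,.045,.038;fit([((X,Y,z),('A',103,376)),((X,-Y,z),('A',271,448)),((-X,-Y,z),('A',229,548)),((-X,Y,z),('A',61,471)),((-X,-Y,z),('D',652,128)),((-X,Y,z),('D',764,202)),((X,-Y,z),('D',606,175)),((X,Y,z),('D',720,250))],'box',(.38,.28,-.4))
E
python3 fit.py
```

```text
jarA [0.5632 0.2708 0.0561] 0.0019723405647803795
jarB [0.543  0.1973 0.0622] 0.0011145515538666295
jarR [ 0.5571 -0.1859  0.0617] 0.0018854527407932596
green [ 0.4691 -0.1351  0.0521] 0.0010024653490037236
vase [ 0.4544 -0.2381  0.1096] 0.0019283998305250234
basket x y yaw dz [ 0.551   0.2347 -0.1689 -0.0087]
[[-0.0, 0.1], [-1.1, -0.1], [0.2, 0.2], [-0.2, -0.3], [0.1, -0.2], [-0.2, -0.9], [-0.9, 0.7]]
tower x y yaw dz [ 0.564  -0.0034 -0.0692 -0.0053]
[[-0.4, 0.3], [0.3, 0.0], [0.0, -0.8], [-0.5, 0.8], [1.0, -0.8], [-1.7, 0.8], [-0.4, 0.0]]
rack x y yaw dz [ 0.5575 -0.2462  0.0003 -0.0012]
[[0.4, 0.0], [-1.3, -0.1], [0.4, 0.0], [-1.3, 0.3], [-0.2, -0.5], [-0.5, 0.1], [0.2, -0.7], [-0.4, 0.5]]
box x y yaw dz [ 0.4412  0.2585 -0.3985 -0.008 ]
[[-0.8, -0.8], [0.5, 0.2], [0.1, 0.6], [-1.2, 0.5], [-0.8, -0.3], [0.5, 0.2], [-1.2, -0.2], [-0.1, 0.8]]
```

```bash
sed -i "s/q=least_squares(res,list(x0)+\[0\]/r0=res; q=least_squares(lambda p:r0([*p,0]),list(x0)/; s/np.array(res(q.x))/np.array(res([*q.x,0]))/" fit.py; python3 fit.py | tail -n +6; python3 - <<'E'
from fit import *
for n,z,*k in [('jarA',.064,('A',134,197),('D',671,327)),('jarB',.064,('A',290,242),('D',556,258)),('vase',.112,('B',447,447),('C',331,68)),('jarR',.064,('B',275,172),('C',349,322)),('box',.038,('A',166,461),('D',686,189))]:
    print(n,*[atz(*px(*q),z)[:2] for q in k])
E
```

```text
basket x y yaw dz [ 0.5516  0.2336 -0.1719]
[[-0.3, -0.7], [-0.8, -0.6], [-0.2, -0.2], [-0.1, -0.4], [0.2, -2.2], [-0.4, -2.8], [-0.5, -1.1]]
tower x y yaw dz [ 0.5646 -0.0028 -0.065 ]
[[-0.8, -0.2], [0.1, -0.2], [0.0, -1.6], [-0.2, 0.3], [0.8, -1.9], [-1.8, -0.1], [-0.2, -1.2]]
rack x y yaw dz [ 0.5576 -0.2458  0.0005]
[[0.3, -0.1], [-1.2, -0.2], [0.4, -0.0], [-1.3, 0.2], [-0.2, -0.7], [-0.6, -0.1], [0.2, -1.0], [-0.4, 0.3]]
box x y yaw dz [ 0.4433  0.2577 -0.4061]
[[-1.0, -1.8], [0.5, -0.4], [-0.2, 0.1], [-1.6, -0.4], [-0.7, -1.7], [0.7, -0.9], [-1.3, -1.6], [-0.0, -0.3]]
jarA [0.5628 0.2683] [0.5684 0.2714]
jarB [0.543  0.1965] [0.5442 0.1979]
vase [ 0.4548 -0.2383] [ 0.4564 -0.2356]
jarR [ 0.5573 -0.1862] [ 0.5587 -0.1837]
box [0.4417 0.2562] [0.4475 0.2601]
```

```bash
python3 - <<'E'
from look import *
q=lambda x,y:(x/1.5,y/1.5)
for a,b in [((742,355),(165,118)),((745,490),(187,62))]: print(tri('top0',q(*a),'scene0',q(*b)))
print(atz('top0',q(718,355),0.0),atz('top0',q(718,490),0.0),atz('scene0',q(155,195),0.0),atz('scene0',q(203,155),0.0))
E
```

```text
(array([ 0.46309811, -0.40646455,  0.23781074]), np.float64(0.003824418905103271))
(array([ 0.28562303, -0.44611723,  0.22685351]), np.float64(0.0404379616328546))
[ 0.45400934 -0.49819163  0.        ] [ 0.22500608 -0.50399059  0.        ] [ 0.45036672 -0.51173227  0.        ] [ 3.04441177e-01 -4.78174555e-01 -1.11022302e-16]
```

Call:
servo_tool --pt "0.1 0.9 0.6 0 60" --pt "0.2 2.1 1.0 0 60" --pt "0.3 3.3 1.4 0 60" --pt "0.4 4.5 1.8 0 60" --pt "0.5 5.7 2.0 0 60"

```text
time_s: 0.52
tcp_pos: [0.1658, -0.4343, 0.3003]
ee_rot: [[-0.971, -0.241, 0.0], [-0.241, 0.971, -0.001], [-0.0, -0.001, -1.0]]
wrist_force: [0.9, 0.1, 1.0]
gripper_width: 0.733
gripper_force: 0.0
```

Call:
servo_tool --pt "0.1 1.2 0 -0.05 60" --pt "0.5 2.4 0 -0.1 60" --pt "1.5 3.2 0 -0.15 60" --pt "2.7 3.8 0 -0.2 60" --pt "3.9 4.3 0 -0.244 60"

```text
time_s: 0.93
tcp_pos: [0.2831, -0.3046, 0.3002]
ee_rot: [[-1.0, 0.002, 0.002], [0.002, 1.0, -0.001], [-0.002, -0.001, -1.0]]
wrist_force: [0.8, -0.9, 0.7]
gripper_width: 0.688
gripper_force: 0.0
```

Call:
servo_tool --pt "1.2 0.5 -0.3 0 60" --pt "2.4 1.0 -0.7 0 60" --pt "3.6 1.5 -1.1 0 60" --pt "4.8 2.0 -1.5 0 60" --pt "5.7 2.3 -2.0 0 60"

```text
time_s: 1.35
tcp_pos: [0.4565, -0.2359, 0.2391]
ee_rot: [[-1.0, -0.002, 0.001], [-0.002, 1.0, -0.0], [-0.001, -0.0, -1.0]]
wrist_force: [-0.5, 0.3, 0.6]
gripper_width: 0.693
gripper_force: 0.0
```

Call:
servo_tool --pt "0 0 -1.2 0 60" --pt "0 0 -2.5 0 60" --pt "0 0 -3.8 0 60" --pt "0 0 -4.7 0 60" --pt "0 0 -5.0 0 60"

```text
time_s: 1.77
tcp_pos: [0.4506, -0.2366, 0.0849]
ee_rot: [[-1.0, 0.001, -0.009], [0.001, 1.0, 0.003], [0.009, 0.003, -1.0]]
wrist_force: [0.9, 0.7, 1.0]
gripper_width: 0.689
gripper_force: 0.0
```

Call:
servo_tool --pt "0 0 0 0 40" --pt "0 0 0 0 30" --pt "0 0 0 0 20" --pt "0 0 0 0 15" --pt "0 0 0 0 15"

```text
time_s: 2.18
tcp_pos: [0.4549, -0.2377, 0.0913]
ee_rot: [[-1.0, 0.0, 0.004], [0.0, 1.0, -0.001], [-0.004, -0.001, -1.0]]
wrist_force: [-0.5, 0.3, 0.9]
gripper_width: 0.395
gripper_force: 0.0
```

Call:
servo_tool --pt "0 0 0 0 15" --pt "0 0 0 0 15" --pt "0 0 0 0 15" --pt "0 0 0 0 15" --pt "0 0 0 0 15"

```text
time_s: 2.6
tcp_pos: [0.4549, -0.2376, 0.091]
ee_rot: [[-1.0, -0.0, 0.003], [-0.0, 1.0, -0.001], [-0.003, -0.001, -1.0]]
wrist_force: [-0.7, 2.0, 6.3]
gripper_width: 0.314
gripper_force: 32.0
```

Call:
servo_tool --pt "0 0 0.1 0 15" --pt "0 0 0.4 0 15" --pt "0 0 0.9 0 15" --pt "0 0 1.6 0 15" --pt "0 0 2.4 0 15"

```text
time_s: 3.02
tcp_pos: [0.4526, -0.2372, 0.1614]
ee_rot: [[-1.0, 0.001, -0.004], [0.001, 1.0, 0.001], [0.004, 0.001, -1.0]]
wrist_force: [0.3, -0.3, -2.1]
gripper_width: 0.32
gripper_force: 31.0
```

Call:
servo_tool --pt "0 0.5 0.5 0 15" --pt "-0.1 1.4 0.6 0 15" --pt "-0.2 2.6 0.6 0 15" --pt "-0.25 3.8 0.6 0 15" --pt "-0.25 5.0 0.6 0 15"

```text
time_s: 3.43
tcp_pos: [0.4452, -0.0864, 0.1798]
ee_rot: [[-1.0, 0.002, -0.001], [0.002, 1.0, 0.0], [0.001, 0.0, -1.0]]
wrist_force: [0.6, 0.6, -1.6]
gripper_width: 0.32
gripper_force: 31.0
```

Call:
servo_tool --pt "0 1.1 0 0 15" --pt "0 2.1 0 0 15" --pt "0 2.8 -0.2 0 15" --pt "0 3.08 -0.8 0 15" --pt "0 3.08 -1.6 0 15"

```text
time_s: 3.85
tcp_pos: [0.4479, 0.0072, 0.1331]
ee_rot: [[-1.0, -0.003, 0.006], [-0.003, 1.0, 0.002], [-0.006, 0.002, -1.0]]
wrist_force: [0.3, -0.1, -3.0]
gripper_width: 0.32
gripper_force: 31.1
```

Call:
servo_tool --pt "0 0 -0.6 0 15" --pt "0 0 -1.0 0 15" --pt "0 0 -1.2 0 15" --pt "0 0 -1.3 0 15" --pt "0 0 -1.3 0 15"

```text
time_s: 4.27
tcp_pos: [0.4463, 0.0048, 0.0925]
ee_rot: [[-1.0, 0.0, -0.001], [0.0, 1.0, -0.0], [0.001, -0.0, -1.0]]
wrist_force: [-1.0, -0.2, -1.2]
gripper_width: 0.318
gripper_force: 31.1
```

Call:
servo_tool --pt "0 0 -0.03 0 15" --pt "0 0 -0.06 0 15" --pt "0 0 -0.06 0 15" --pt "0 0 -0.06 0 15" --pt "0 0 -0.06 0 15"

```text
time_s: 4.68
tcp_pos: [0.4466, 0.0049, 0.0911]
ee_rot: [[-1.0, 0.0, 0.001], [0.0, 1.0, 0.0], [-0.001, 0.0, -1.0]]
wrist_force: [0.7, 0.2, -3.0]
gripper_width: 0.32
gripper_force: 31.1
```

Call:
servo_tool --pt "0 0 0 0 35" --pt "0 0 0 0 50" --pt "0 0 0 0 60" --pt "0 0 0 0 60" --pt "0 0 0 0 60"

```text
time_s: 5.1
tcp_pos: [0.4466, 0.005, 0.0909]
ee_rot: [[-1.0, 0.0, 0.0], [0.0, 1.0, 0.0], [-0.0, 0.0, -1.0]]
wrist_force: [0.5, 0.3, -0.1]
gripper_width: 0.612
gripper_force: 0.0
```

Call:
servo_tool --pt "0 0 0 0 60" --pt "0 0 0.5 0 60" --pt "0 0 1.5 0 60" --pt "0 0 2.7 0 60" --pt "0 0 4.0 0 60"

```text
time_s: 5.52
tcp_pos: [0.4454, 0.0046, 0.2113]
ee_rot: [[-1.0, 0.0, -0.003], [0.0, 1.0, -0.001], [0.003, -0.001, -1.0]]
wrist_force: [1.3, 0.6, 0.0]
gripper_width: 0.69
gripper_force: 0.0
```

Call:
servo_tool --pt "0 0.6 0 0.117 62" --pt "0 1.6 0 0.234 62" --pt "0 2.7 0 0.351 62" --pt "0 3.8 0 0.467 62" --pt "0 4.9 0 0.583 62"

```text
time_s: 5.93
tcp_pos: [0.4461, 0.1532, 0.211]
ee_rot: [[-0.832, -0.555, 0.0], [-0.555, 0.832, 0.0], [-0.001, 0.0, -1.0]]
wrist_force: [1.9, -0.2, -0.1]
gripper_width: 0.713
gripper_force: 0.0
```

Call:
servo_tool --pt "0 1.1 0 0.117 62" --pt "0 2.1 0 0.234 62" --pt "0 2.9 -0.3 0.351 62" --pt "-0.1 3.4 -0.6 0.467 62" --pt "-0.12 3.53 -1.0 0.583 62"

```text
time_s: 6.35
tcp_pos: [0.443, 0.2606, 0.1808]
ee_rot: [[-0.386, -0.922, 0.002], [-0.922, 0.386, 0.001], [-0.002, -0.001, -1.0]]
wrist_force: [-0.2, -0.4, -0.3]
gripper_width: 0.71
gripper_force: 0.0
```

```bash
python3 - <<'E'
from look import *
s=r.sense(); print(s['joints'],s['tcp_pos'],np.array(s['ee_rot'])[:,1]); snap('top','top1'); snap('scene','scene1'); crop('top1',120,130,220,150,3.6,'c1')
E
```

```text
[ 4.85872091e+01  1.42881696e+01 -2.00275619e+01  1.28688724e-02
 -5.55614816e+01 -7.13135926e+01] [0.44297749 0.26057247 0.18080315] [-9.22408606e-01  3.86214474e-01 -8.62330480e-04]
```

View pics/c1.png

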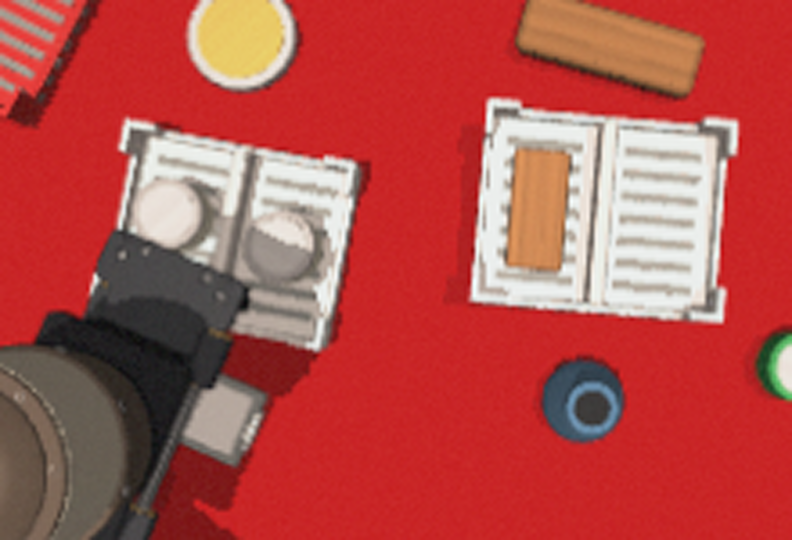

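The vase stands at (583,398) in the crop, in front of the tower. The gripper is above the box with its closing axis aligned to it, so I go down and grip it.

Call:
servo_tool --pt "0 0 -0.8 0 62" --pt "0 0 -1.9 0 62" --pt "0 0 -3.0 0 62" --pt "0 0 -4.0 0 62" --pt "0 0 -4.6 0 62"

```text
time_s: 6.87
tcp_pos: [0.4419, 0.2561, 0.0406]
ee_rot: [[-0.398, -0.917, -0.003], [-0.917, 0.398, -0.003], [0.003, 0.001, -1.0]]
wrist_force: [0.1, 0.4, 0.6]
gripper_width: 0.713
gripper_force: 0.0
```

Call:
servo_tool --pt "0 0 -0.3 0 62" --pt "0 0 -0.6 0 62" --pt "0 0 -0.62 0 62" --pt "0 0 -0.62 0 50" --pt "0 0 -0.62 0 40"

```text
time_s: 7.28
tcp_pos: [0.4436, 0.2584, 0.0254]
ee_rot: [[-0.394, -0.919, 0.002], [-0.919, 0.394, 0.002], [-0.002, -0.001, -1.0]]
wrist_force: [-0.9, -0.1, 0.5]
gripper_width: 0.632
gripper_force: 1.0
```

Call:
servo_tool --pt "0 0 0 0 40" --pt "0 0 0 0 40" --pt "0 0 0 0 40" --pt "0 0 0 0 40" --pt "0 0 0 0 40"

```text
time_s: 7.7
tcp_pos: [0.4434, 0.2585, 0.0254]
ee_rot: [[-0.394, -0.919, 0.002], [-0.919, 0.394, 0.002], [-0.002, -0.001, -1.0]]
wrist_force: [-1.8, -0.7, 7.2]
gripper_width: 0.594
gripper_force: 30.0
```

Call:
servo_tool --pt "0 0 0.3 0 40" --pt "0 0 1.2 0 40" --pt "0 0 2.5 0 40" --pt "0 0 3.8 0 40" --pt "0.2 -0.6 4.9 0 40"

```text
time_s: 8.12
tcp_pos: [0.4488, 0.2414, 0.174]
ee_rot: [[-0.391, -0.92, 0.002], [-0.92, 0.391, 0.002], [-0.002, -0.001, -1.0]]
wrist_force: [0.4, 0.5, -1.7]
gripper_width: 0.599
gripper_force: 30.0
```

Call:
servo_tool --pt "0.3 -1.1 0.6 0.08 40" --pt "0.7 -2.3 0.6 0.16 40" --pt "1.1 -3.5 0.6 0.24 40" --pt "1.6 -4.7 0.6 0.32 40" --pt "2.1 -5.9 0.6 0.405 40"

```text
time_s: 8.53
tcp_pos: [0.5113, 0.061, 0.1896]
ee_rot: [[0.005, -1.0, -0.0], [-1.0, -0.005, 0.0], [-0.0, 0.0, -1.0]]
wrist_force: [0.2, 0.0, -1.7]
gripper_width: 0.593
gripper_force: 30.0
```

Call:
servo_tool --pt "0.6 -1.2 0 0 40" --pt "1.2 -2.4 0 0 40" --pt "1.8 -3.6 0 0 40" --pt "2.4 -4.8 0 0 40" --pt "3.0 -6.0 0 0 40"

```text
time_s: 8.95
tcp_pos: [0.6015, -0.1191, 0.189]
ee_rot: [[-0.0, -1.0, -0.001], [-1.0, 0.0, 0.0], [-0.0, 0.001, -1.0]]
wrist_force: [-0.4, 1.4, -2.2]
gripper_width: 0.593
gripper_force: 30.0
```

Call:
servo_tool --pt "0.6 -1.2 0 0 40" --pt "1.2 -2.4 0 0 40" --pt "1.6 -3.5 0 0 40" --pt "1.79 -4.2 0 0 40" --pt "1.79 -4.32 0 0 40"

```text
time_s: 9.37
tcp_pos: [0.6553, -0.2507, 0.1876]
ee_rot: [[-0.004, -1.0, -0.002], [-1.0, 0.004, -0.0], [0.0, 0.002, -1.0]]
wrist_force: [1.1, 0.2, -1.9]
gripper_width: 0.592
gripper_force: 30.0
```

Call:
servo_tool --pt "0 0 -0.8 0 40" --pt "0 0 -2.0 0 40" --pt "0 0 -3.2 0 40" --pt "0 0 -4.3 0 40" --pt "0 0 -4.9 0 40"

```text
time_s: 9.78
tcp_pos: [0.6519, -0.2453, 0.0372]
ee_rot: [[-0.001, -1.0, -0.008], [-1.0, 0.001, 0.003], [-0.003, 0.008, -1.0]]
wrist_force: [0.0, -0.6, -1.8]
gripper_width: 0.597
gripper_force: 30.0
```

Call:
servo_tool --pt "0 0 -0.2 0 40" --pt "0 0 -0.4 0 40" --pt "0 0 -0.55 0 40" --pt "0 0 -0.6 0 40" --pt "0 0 -0.6 0 40"

```text
time_s: 10.2
tcp_pos: [0.6564, -0.2468, 0.0258]
ee_rot: [[0.0, -1.0, 0.003], [-1.0, -0.0, -0.0], [0.0, -0.003, -1.0]]
wrist_force: [0.4, -0.2, -1.6]
gripper_width: 0.591
gripper_force: 30.0
```

Call:
servo_tool --pt "0 0 0 0 55" --pt "0 0 0 0 62" --pt "0 0 0 0 62" --pt "0 0 0 0 62" --pt "0 0 0 0 62"

```text
time_s: 10.62
tcp_pos: [0.6557, -0.2469, 0.0246]
ee_rot: [[0.0, -1.0, 0.001], [-1.0, -0.0, -0.0], [0.0, -0.001, -1.0]]
wrist_force: [1.1, -0.1, -0.2]
gripper_width: 0.706
gripper_force: 0.0
```

Call:
servo_tool --pt "0 0 0.3 0 62" --pt "0 0 1.2 0 62" --pt "0 0 2.4 0 62" --pt "0 0 3.6 0 62" --pt "0 0 4.8 0 62"

```text
time_s: 11.03
tcp_pos: [0.6553, -0.2469, 0.1704]
ee_rot: [[0.0, -1.0, 0.0], [-1.0, -0.0, -0.0], [0.0, -0.0, -1.0]]
wrist_force: [0.6, -0.4, 0.1]
gripper_width: 0.713
gripper_force: 0.0
```

Call:
servo_tool --pt "-0.1 0.7 0.2 0 66" --pt "-0.4 1.8 0.4 0 66" --pt "-0.7 3.0 0.5 0 66" --pt "-1.0 4.2 0.5 0 66" --pt "-1.3 5.4 0.5 0 66"

```text
time_s: 11.45
tcp_pos: [0.616, -0.0836, 0.1845]
ee_rot: [[-0.001, -1.0, 0.002], [-1.0, 0.001, 0.0], [-0.0, -0.002, -1.0]]
wrist_force: [0.2, 1.6, 0.5]
gripper_width: 0.756
gripper_force: 0.0
```

Call:
servo_tool --pt "-0.3 1.2 0 -0.04 66" --pt "-0.6 2.4 0 -0.08 66" --pt "-0.9 3.6 0 -0.12 66" --pt "-1.2 4.8 0 -0.16 66" --pt "-1.5 6.0 0 -0.172 66"

```text
time_s: 11.87
tcp_pos: [0.5709, 0.0968, 0.1842]
ee_rot: [[-0.173, -0.985, 0.001], [-0.985, 0.173, 0.0], [-0.001, -0.001, -1.0]]
wrist_force: [0.7, 0.5, -1.0]
gripper_width: 0.76
gripper_force: 0.0
```

Call:
servo_tool --pt "-0.3 1.1 0 0 66" --pt "-0.6 2.1 0 0 66" --pt "-0.8 2.9 -0.3 0 66" --pt "-0.94 3.3 -0.7 0 66" --pt "-0.94 3.38 -1.2 0 66"

```text
time_s: 12.28
tcp_pos: [0.5433, 0.1995, 0.1487]
ee_rot: [[-0.168, -0.986, 0.003], [-0.986, 0.168, 0.002], [-0.003, -0.003, -1.0]]
wrist_force: [-0.6, -0.1, -0.2]
gripper_width: 0.757
gripper_force: 0.0
```

```bash
python3 - <<'E'
from look import *
s=r.sense(); print(s['tcp_pos'],np.array(s['ee_rot'])[:,1]); snap('top','top2'); snap('scene','scene2'); crop('top2',330,130,110,100,6,'t');crop('scene2',120,130,150,100,5.3,'s')
a=cv2.imread('pics/t.png');b=cv2.imread('pics/scene2.png')
cv2.imwrite('pics/c2.png',np.hstack([cv2.resize(a,(420,382)),cv2.resize(b[110:270,100:370],None,fx=1.4,fy=382/160)]))
E
```

```text
[0.5432909  0.19949283 0.1486725 ] [-0.98586012  0.16754401 -0.00297027]
```

View pics/c2.png

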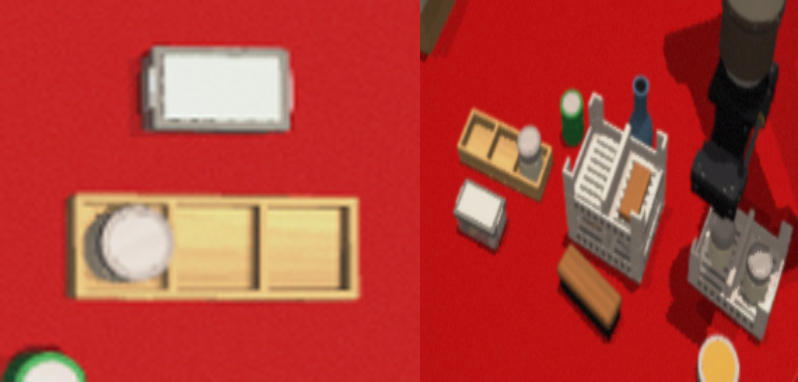

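The box lies behind the rack, parallel and about centred (220 against 214 in the crop), and the gripper is over the jar on the right. I'll grip it now.

Call:
servo_tool --pt "0 0 -0.6 0 66" --pt "0 0 -1.5 0 66" --pt "0 0 -2.4 0 66" --pt "0 0 -3.1 0 66" --pt "0 0 -3.35 0 66"

```text
time_s: 12.8
tcp_pos: [0.5422, 0.1951, 0.0447]
ee_rot: [[-0.173, -0.985, -0.004], [-0.985, 0.173, -0.002], [0.003, 0.003, -1.0]]
wrist_force: [-0.6, -1.0, -1.0]
gripper_width: 0.758
gripper_force: 0.0
```

Call:
servo_tool --pt "0 0 0 0 55" --pt "0 0 0 0 45" --pt "0 0 0 0 35" --pt "0 0 0 0 35" --pt "0 0 0 0 35"

```text
time_s: 13.22
tcp_pos: [0.5443, 0.1971, 0.0484]
ee_rot: [[-0.171, -0.985, 0.003], [-0.985, 0.171, 0.002], [-0.002, -0.002, -1.0]]
wrist_force: [0.0, -0.7, 3.3]
gripper_width: 0.526
gripper_force: 30.0
```

Call:
servo_tool --pt "0 0 0 0 35" --pt "0 0 0 0 35" --pt "0 0 0 0 35" --pt "0 0 0 0 35" --pt "0 0 0 0 35"

```text
time_s: 13.63
tcp_pos: [0.5443, 0.1971, 0.0484]
ee_rot: [[-0.171, -0.985, 0.003], [-0.985, 0.171, 0.001], [-0.002, -0.002, -1.0]]
wrist_force: [-0.8, -0.7, 6.4]
gripper_width: 0.52
gripper_force: 30.0
```

Call:
servo_tool --pt "0 0 0.3 0 35" --pt "0 0 1.2 0 35" --pt "0 0 2.4 0 35" --pt "0 0 3.6 0 35" --pt "0 -0.5 4.6 0 35"

```text
time_s: 14.05
tcp_pos: [0.5437, 0.1831, 0.1874]
ee_rot: [[-0.169, -0.986, 0.002], [-0.986, 0.169, 0.001], [-0.002, -0.002, -1.0]]
wrist_force: [0.7, 0.7, -0.9]
gripper_width: 0.522
gripper_force: 30.0
```

Call:
servo_tool --pt "0 -1.1 0.4 0.04 35" --pt "0.1 -2.4 0.4 0.08 35" --pt "0.2 -3.7 0.4 0.12 35" --pt "0.3 -5.0 0.4 0.16 35" --pt "0.4 -6.3 0.4 0.172 35"

```text
time_s: 14.47
tcp_pos: [0.5546, -0.009, 0.1971]
ee_rot: [[0.002, -1.0, -0.0], [-1.0, -0.002, 0.0], [-0.0, 0.0, -1.0]]
wrist_force: [0.2, 0.1, -1.5]
gripper_width: 0.52
gripper_force: 30.0
```

Call:
servo_tool --pt "0 -1.3 0 0 35" --pt "0 -2.6 0 0 35" --pt "0 -3.9 0 0 35" --pt "0 -5.2 0 0 35" --pt "0 -6.5 0 0 35"

```text
time_s: 14.88
tcp_pos: [0.5544, -0.2041, 0.1969]
ee_rot: [[-0.0, -1.0, -0.0], [-1.0, 0.0, 0.001], [-0.001, 0.0, -1.0]]
wrist_force: [0.6, 0.5, -0.2]
gripper_width: 0.522
gripper_force: 30.0
```

Call:
servo_tool --pt "0.03 -1.2 0 0 35" --pt "0.06 -2.2 0 0 35" --pt "0.06 -3.0 -0.2 0 35" --pt "0.06 -3.4 -0.8 0 35" --pt "0.06 -3.42 -1.6 0 35"

```text
time_s: 15.3
tcp_pos: [0.5577, -0.3081, 0.15]
ee_rot: [[-0.003, -1.0, 0.004], [-1.0, 0.003, -0.002], [0.002, -0.004, -1.0]]
wrist_force: [0.4, 0.7, -1.6]
gripper_width: 0.521
gripper_force: 30.0
```

Call:
servo_tool --pt "0 0 -0.8 0 35" --pt "0 0 -1.4 0 35" --pt "0 0 -1.8 0 35" --pt "0 0 -1.9 0 35" --pt "0 0 -1.9 0 35"

```text
time_s: 15.72
tcp_pos: [0.5567, -0.3048, 0.0911]
ee_rot: [[0.0, -1.0, -0.002], [-1.0, -0.0, 0.0], [-0.0, 0.002, -1.0]]
wrist_force: [-0.1, 0.2, -1.2]
gripper_width: 0.521
gripper_force: 30.0
```

```bash
python3 - <<'E'
from look import *
snap('scene','scene3'); snap('top','top3'); crop('scene3',110,125,110,85,7,'c3')
E
```

```text
(no output)
```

View pics/c3.png

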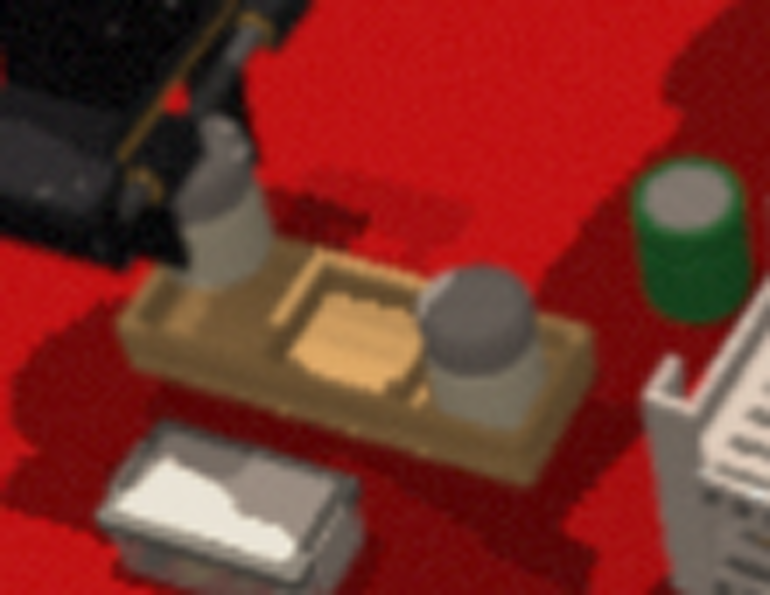

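The jar hangs over the left pocket, with its lower rim at about (186–272, 288). I'll compare that with where the model puts it.

```bash
python3 - <<'E'
from look import *
f=lambda P:((proj('scene3',P)-[110,125]+.5)*7-.5).round(0)
t=np.linspace(0,2*np.pi,60)
def ext(x,y,z,R=.023):
    p=f(np.c_[x+R*np.cos(t),y+R*np.sin(t),0*t+z]); return p[:,0].min(),p[:,0].max(),p[:,1].max()
print(ext(.5576,-.3048,.0527)); print('rackjar lid',ext(.5576,-.1863,.064),f([(.5576,-.1863,.064)]))
print('corners',f([(.5256,-.1548,.028),(.5896,-.1548,.028),(.5256,-.3368,.028),(.5896,-.3368,.028)]))
E
```

```text
(np.float64(154.0), np.float64(268.0), np.float64(288.0))
rackjar lid (np.float64(413.0), np.float64(532.0), np.float64(348.0)) [[472. 302.]]
corners [[591. 322.]
 [522. 442.]
 [195. 209.]
 [116. 320.]]
```

Call:
servo_tool --pt "0 0 -0.3 0 35" --pt "0 0 -0.7 0 35" --pt "0 0 -1.1 0 35" --pt "0 0 -1.35 0 35" --pt "0 0 -1.4 0 35"

```text
time_s: 16.23
tcp_pos: [0.5561, -0.3047, 0.0481]
ee_rot: [[0.0, -1.0, -0.003], [-1.0, -0.0, 0.001], [-0.001, 0.003, -1.0]]
wrist_force: [-2.9, 2.7, 3.9]
gripper_width: 0.519
gripper_force: 30.0
```

Call:
servo_tool --pt "0 0 0 0 35" --pt "0 0 0 0 45" --pt "0 0 0 0 60" --pt "0 0 0 0 66" --pt "0 0 0 0 66"

```text
time_s: 16.65
tcp_pos: [0.5575, -0.3051, 0.0501]
ee_rot: [[0.0, -1.0, 0.001], [-1.0, -0.0, -0.0], [0.0, -0.001, -1.0]]
wrist_force: [-0.6, -0.1, -0.3]
gripper_width: 0.664
gripper_force: 0.0
```

Call:
servo_tool --pt "0 0 0.3 0 66" --pt "0 0 1.4 0 66" --pt "0 0 2.7 0 66" --pt "0 0.6 3.8 0 66" --pt "0 1.7 4.4 0 66"

```text
time_s: 17.07
tcp_pos: [0.5591, -0.2565, 0.1873]
ee_rot: [[-0.003, -1.0, 0.008], [-1.0, 0.003, -0.004], [0.004, -0.008, -1.0]]
wrist_force: [1.5, 0.4, 1.5]
gripper_width: 0.756
gripper_force: 0.0
```

Call:
servo_tool --pt "0.05 1.3 0.1 -0.04 66" --pt "0.1 2.6 0.1 -0.08 66" --pt "0.15 3.9 0.1 -0.12 66" --pt "0.2 5.2 0.1 -0.16 66" --pt "0.25 6.5 0.1 -0.172 66"

```text
time_s: 17.48
tcp_pos: [0.5645, -0.0573, 0.186]
ee_rot: [[-0.173, -0.985, 0.002], [-0.985, 0.173, 0.0], [-0.001, -0.002, -1.0]]
wrist_force: [0.8, -0.4, -0.2]
gripper_width: 0.758
gripper_force: 0.0
```

Call:
servo_tool --pt "0 1.3 0 0 66" --pt "0 2.6 0 0 66" --pt "0 3.9 0 0 66" --pt "0 5.2 0 0 66" --pt "0 6.5 0 0 66"

```text
time_s: 17.9
tcp_pos: [0.5644, 0.138, 0.186]
ee_rot: [[-0.171, -0.985, 0.002], [-0.985, 0.171, 0.001], [-0.001, -0.001, -1.0]]
wrist_force: [0.4, -0.1, 1.0]
gripper_width: 0.755
gripper_force: 0.0
```

Call:
servo_tool --pt "0 1.2 0 0 66" --pt "0 2.3 0 0 66" --pt "0 3.2 0 0 66" --pt "0 4.1 -0.2 0 66" --pt "0 4.47 -0.8 0 66"

```text
time_s: 18.32
tcp_pos: [0.5664, 0.2746, 0.1644]
ee_rot: [[-0.168, -0.986, 0.008], [-0.986, 0.168, 0.005], [-0.006, -0.007, -1.0]]
wrist_force: [-0.1, -0.9, -1.3]
gripper_width: 0.758
gripper_force: 0.0
```

Call:
servo_tool --pt "0 0 -1.0 0 66" --pt "0 0 -2.0 0 66" --pt "0 0 -2.9 0 66" --pt "0 0 -3.5 0 66" --pt "0 0 -3.75 0 66"

```text
time_s: 18.73
tcp_pos: [0.5632, 0.2692, 0.0457]
ee_rot: [[-0.171, -0.985, -0.004], [-0.985, 0.171, -0.003], [0.003, 0.003, -1.0]]
wrist_force: [-0.0, -1.0, 0.1]
gripper_width: 0.76
gripper_force: 0.0
```

Call:
servo_tool --pt "0 0 0 0 55" --pt "0 0 0 0 45" --pt "0 0 0 0 35" --pt "0 0 0 0 35" --pt "0 0 0 0 35"

```text
time_s: 19.15
tcp_pos: [0.5654, 0.2707, 0.05]
ee_rot: [[-0.171, -0.985, 0.003], [-0.985, 0.171, 0.002], [-0.002, -0.002, -1.0]]
wrist_force: [-0.5, 0.2, 2.6]
gripper_width: 0.522
gripper_force: 30.0
```

Call:
servo_tool --pt "0 0 0 0 35" --pt "0 0 0 0 35" --pt "0 0 0 0 35" --pt "0 0 0 0 35" --pt "0 0 0 0 35"

```text
time_s: 19.57
tcp_pos: [0.5654, 0.2708, 0.05]
ee_rot: [[-0.171, -0.985, 0.003], [-0.985, 0.171, 0.002], [-0.002, -0.002, -1.0]]
wrist_force: [-1.3, -0.6, 6.4]
gripper_width: 0.526
gripper_force: 30.0
```

Call:
servo_tool --pt "0 0 0.3 0 35" --pt "0 0 1.2 0 35" --pt "0 0 2.4 0 35" --pt "0 0 3.6 0 35" --pt "0 -0.5 4.6 0 35"

```text
time_s: 19.98
tcp_pos: [0.565, 0.2567, 0.1887]
ee_rot: [[-0.169, -0.986, 0.002], [-0.986, 0.169, 0.001], [-0.002, -0.002, -1.0]]
wrist_force: [0.3, 0.3, -0.7]
gripper_width: 0.522
gripper_force: 30.0
```

Call:
servo_tool --pt "-0.05 -1.1 0.4 0.04 35" --pt "-0.1 -2.4 0.4 0.08 35" --pt "-0.15 -3.7 0.4 0.12 35" --pt "-0.2 -5.0 0.4 0.16 35" --pt "-0.25 -6.3 0.4 0.172 35"

```text
time_s: 20.4
tcp_pos: [0.5561, 0.0644, 0.1984]
ee_rot: [[0.002, -1.0, -0.0], [-1.0, -0.002, 0.0], [-0.0, 0.0, -1.0]]
wrist_force: [0.4, -0.0, -0.6]
gripper_width: 0.523
gripper_force: 30.0
```

Call:
servo_tool --pt "0 -1.3 0 0 35" --pt "0 -2.6 0 0 35" --pt "0 -3.9 0 0 35" --pt "0 -5.2 0 0 35" --pt "0 -6.5 0 0 35"

```text
time_s: 20.82
tcp_pos: [0.5562, -0.1307, 0.1984]
ee_rot: [[-0.0, -1.0, -0.0], [-1.0, 0.0, 0.0], [-0.0, 0.0, -1.0]]
wrist_force: [0.7, -0.6, -0.3]
gripper_width: 0.521
gripper_force: 30.0
```

Call:
servo_tool --pt "0 -1.2 0 0 35" --pt "0 -2.3 0 0 35" --pt "0 -3.2 -0.2 0 35" --pt "0 -3.8 -0.8 0 35" --pt "0 -3.91 -1.6 0 35"

```text
time_s: 21.23
tcp_pos: [0.5577, -0.2496, 0.1515]
ee_rot: [[-0.003, -1.0, 0.005], [-1.0, 0.003, -0.002], [0.002, -0.005, -1.0]]
wrist_force: [1.0, -0.5, -1.4]
gripper_width: 0.522
gripper_force: 30.0
```

Call:
servo_tool --pt "0 0 -0.8 0 35" --pt "0 0 -1.4 0 35" --pt "0 0 -1.7 0 35" --pt "0 0 -1.7 0 35" --pt "0 0 -1.7 0 35"

```text
time_s: 21.65
tcp_pos: [0.5573, -0.2462, 0.0995]
ee_rot: [[0.001, -1.0, -0.0], [-1.0, -0.001, -0.0], [0.0, 0.0, -1.0]]
wrist_force: [-0.1, 0.1, 0.5]
gripper_width: 0.517
gripper_force: 30.0
```

```bash
python3 - <<'E'
from look import *
snap('scene','scene4'); crop('scene4',110,125,110,85,7,'c4')
f=lambda P:((proj('scene4',P)-[110,125]+.5)*7-.5).round(0)
t=np.linspace(0,2*np.pi,60)
p=f(np.c_[.5575+.023*np.cos(t),-.2462+.023*np.sin(t),0*t+.0595]); print(p.min(0),p.max(0))
E
```

```text
[279. 226.] [396. 315.]
```

View pics/c4.png

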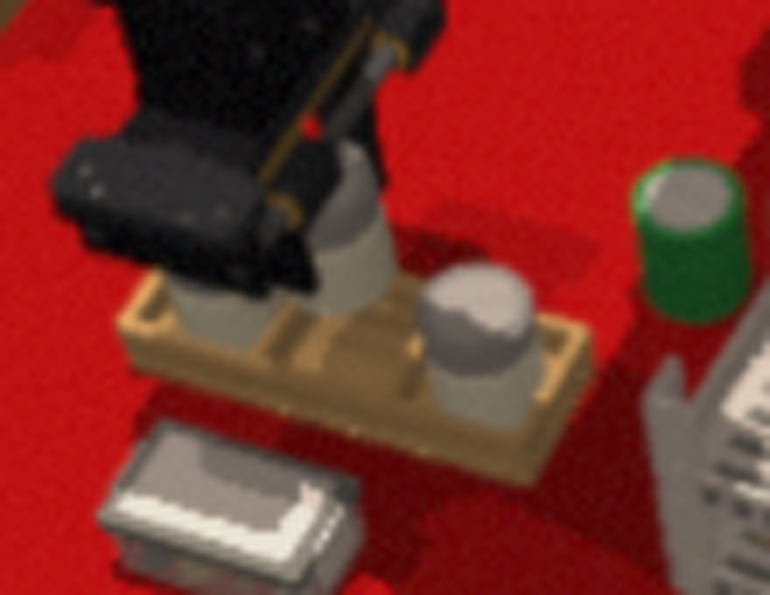

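The held jar's lower rim, at about (396,313), matches the prediction, so it goes down into the middle pocket.

Call:
servo_tool --pt "0 0 -0.4 0 35" --pt "0 0 -0.9 0 35" --pt "0 0 -1.3 0 35" --pt "0 0 -1.55 0 35" --pt "0 0 -1.62 0 35"

```text
time_s: 22.12
tcp_pos: [0.5572, -0.246, 0.0506]
ee_rot: [[0.0, -1.0, 0.0], [-1.0, -0.0, 0.0], [-0.0, -0.0, -1.0]]
wrist_force: [0.2, 0.2, -0.7]
gripper_width: 0.519
gripper_force: 30.0
```

Call:
servo_tool --pt "0 0 0 0 35" --pt "0 0 0 0 45" --pt "0 0 0 0 60" --pt "0 0 0 0 66" --pt "0 0 0 0 66"

```text
time_s: 22.53
tcp_pos: [0.5577, -0.2463, 0.0515]
ee_rot: [[0.0, -1.0, 0.002], [-1.0, -0.0, -0.0], [0.0, -0.002, -1.0]]
wrist_force: [-0.2, 0.3, 0.4]
gripper_width: 0.667
gripper_force: 0.0
```

Call:
servo_tool --pt "0 0 0.3 0 60" --pt "0 0 1.4 0 60" --pt "0 0 2.7 0 60" --pt "0 0.6 3.8 0 60" --pt "0 1.7 4.4 0 60"

```text
time_s: 22.95
tcp_pos: [0.5591, -0.1974, 0.1881]
ee_rot: [[-0.003, -1.0, 0.008], [-1.0, 0.003, -0.003], [0.003, -0.008, -1.0]]
wrist_force: [2.1, 0.3, 0.2]
gripper_width: 0.69
gripper_force: 0.0
```

Call:
servo_tool --pt "-0.2 0.6 0 -0.117 50" --pt "-0.4 1.2 0 -0.234 50" --pt "-0.6 1.8 0 -0.351 50" --pt "-0.8 2.3 0 -0.468 50" --pt "-1.0 2.8 0 -0.585 50"

```text
time_s: 23.37
tcp_pos: [0.5268, -0.1104, 0.1837]
ee_rot: [[-0.557, -0.831, 0.002], [-0.831, 0.557, -0.0], [-0.001, -0.001, -1.0]]
wrist_force: [-1.0, 0.3, -0.1]
gripper_width: 0.58
gripper_force: 0.0
```

```bash
python3 - <<'E'
from look import *
snap('top','top5'); snap('scene','scene5'); crop('top5',140,150,110,85,5,'a');crop('scene5',285,175,85,85,5,'b')
a=cv2.imread('pics/a.png');b=cv2.imread('pics/b.png');b=cv2.resize(b[:, :],(425,425))
cv2.imwrite('pics/c5.png',np.hstack([a[:, :375],b]))
E
```

```text
(no output)
```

View pics/c5.png

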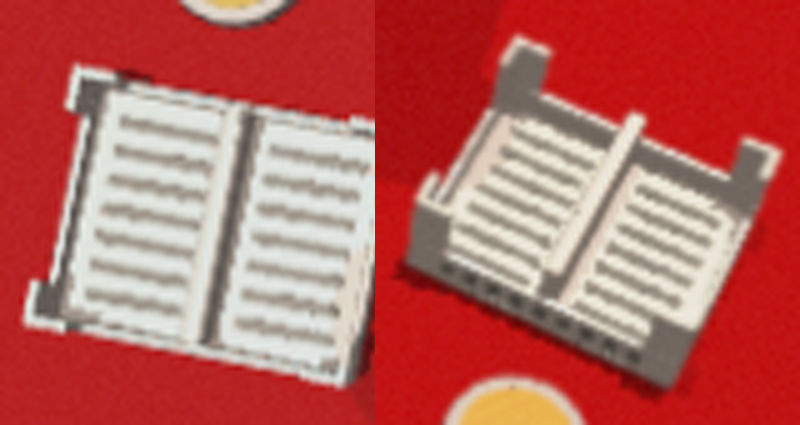

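The basket has not moved: its post corners are still at (75,67), (25,323) and (347,385). The partition's top runs from (237,105) to (196,342) in the top view, and I'll check its position from that.

```bash
python3 - <<'E'
from look import *
t=lambda x,y:((x+.5)/5-.5+140,(y+.5)/5-.5+150); s=lambda x,y:((x+.5)/5-.5+285,(y+.5)/5-.5+175)
a=atz('top5',t(237,106),.054);b=atz('top5',t(196,341),.054);print((a+b)/2,np.hypot(*(a-b)[:2]),np.arctan2((a-b)[1],(a-b)[0]))
c=atz('scene5',s(185,270),.054);d=atz('scene5',s(261,117),.054);print((c+d)/2,np.hypot(*(c-d)[:2]),np.arctan2((c-d)[1],(c-d)[0]))
print(tri('top5',t(237,106),'scene5',s(185,270)),tri('top5',t(196,341),'scene5',s(261,117)))
E
```

```text
[0.55174087 0.23178409 0.054     ] 0.1094467893467865 -0.1568297354241763
[0.55434127 0.23724789 0.054     ] 0.10548452185273369 -0.1466824499732625
(array([0.6055243 , 0.22660313, 0.05117743]), np.float64(0.005989960907012101)) (array([0.4973256 , 0.24325796, 0.04694554]), np.float64(0.003636456702378968))
```

Call:
servo_tool --pt "0 1.1 0 -0.115 50" --pt "0.1 2.3 0 -0.23 50" --pt "0.2 3.5 0 -0.346 50" --pt "0.3 4.7 0 -0.461 50" --pt "0.4 5.9 0 -0.577 50"

```text
time_s: 23.88
tcp_pos: [0.5396, 0.0669, 0.1835]
ee_rot: [[-0.919, -0.394, 0.002], [-0.394, 0.919, 0.0], [-0.001, -0.0, -1.0]]
wrist_force: [1.5, -0.4, -0.1]
gripper_width: 0.575
gripper_force: 0.0
```

Call:
servo_tool --pt "0.1 1.2 0 -0.115 50" --pt "0.2 2.4 0 -0.23 50" --pt "0.3 3.6 -0.2 -0.346 50" --pt "0.4 4.7 -0.5 -0.461 50" --pt "0.41 5.62 -0.9 -0.576 50"

```text
time_s: 24.3
tcp_pos: [0.5529, 0.2369, 0.1569]
ee_rot: [[-0.986, 0.169, 0.004], [0.169, 0.986, 0.002], [-0.003, 0.002, -1.0]]
wrist_force: [0.3, -0.2, -0.2]
gripper_width: 0.574
gripper_force: 0.0
```

Call:
servo_tool --pt "0 0 -0.4 0 50" --pt "0 0 -0.8 0 50" --pt "0 0 -1.2 0 50" --pt "0 0 -1.6 0 50" --pt "0 0 -2.0 0 50"

```text
time_s: 24.72
tcp_pos: [0.5522, 0.2343, 0.0956]
ee_rot: [[-0.986, 0.164, 0.001], [0.164, 0.986, 0.0], [-0.001, 0.0, -1.0]]
wrist_force: [0.4, 0.5, 0.4]
gripper_width: 0.575
gripper_force: 0.0
```

Call:
servo_tool --pt "0 0 -0.5 0 50" --pt "0 0 -1.1 0 50" --pt "0 0 -1.6 0 50" --pt "0 0 -1.88 0 50" --pt "0 0 -1.93 0 50"

```text
time_s: 25.13
tcp_pos: [0.5511, 0.2336, 0.0362]
ee_rot: [[-0.986, 0.166, -0.002], [0.166, 0.986, -0.002], [0.002, -0.002, -1.0]]
wrist_force: [0.2, 0.0, -0.3]
gripper_width: 0.572
gripper_force: 0.0
```

Call:
servo_tool --pt "0 0 0 0 30" --pt "0 0 0 0 15" --pt "0 0 0 0 4" --pt "0 0 0 0 4" --pt "0 0 0 0 4"

```text
time_s: 25.55
tcp_pos: [0.5517, 0.2346, 0.0385]
ee_rot: [[-0.986, 0.166, 0.001], [0.166, 0.986, 0.001], [-0.001, 0.001, -1.0]]
wrist_force: [-0.5, 0.5, -0.3]
gripper_width: 0.282
gripper_force: 0.0
```

Call:
servo_tool --pt "0 0 0 0 4" --pt "0 0 0 0 4" --pt "0 0 0 0 4" --pt "0 0 0 0 4" --pt "0 0 0 0 4"

```text
time_s: 25.97
tcp_pos: [0.5516, 0.2347, 0.038]
ee_rot: [[-0.986, 0.166, 0.001], [0.166, 0.986, 0.0], [-0.001, 0.001, -1.0]]
wrist_force: [-0.9, 0.7, 1.0]
gripper_width: 0.111
gripper_force: 30.0
```

Call:
servo_tool --pt "0 0 0.2 0 4" --pt "0 0 0.8 0 4" --pt "0 0 1.8 0 4" --pt "0 0 2.9 0 4" --pt "0 0 4.0 0 4"

```text
time_s: 26.38
tcp_pos: [0.5505, 0.2337, 0.1582]
ee_rot: [[-0.986, 0.167, -0.003], [0.167, 0.986, -0.002], [0.002, -0.002, -1.0]]
wrist_force: [1.5, 0.1, -2.1]
gripper_width: 0.11
gripper_force: 30.0
```

Call:
servo_tool --pt "0 0 0.8 0 4" --pt "0 -0.4 1.3 0.02 4" --pt "0.1 -1.3 1.4 0.04 4" --pt "0.2 -2.3 1.4 0.06 4" --pt "0.2 -3.3 1.4 0.08 4"

```text
time_s: 26.8
tcp_pos: [0.5571, 0.1346, 0.1999]
ee_rot: [[-0.996, 0.085, -0.0], [0.085, 0.996, 0.0], [0.0, 0.0, -1.0]]
wrist_force: [1.7, 0.5, -2.2]
gripper_width: 0.109
gripper_force: 30.0
```

Call:
servo_tool --pt "0.1 -1.1 0 0.02 4" --pt "0.2 -2.2 0 0.022 4" --pt "0.23 -3.2 0 0.022 4" --pt "0.23 -4.1 0 0.022 4" --pt "0.23 -4.61 0 0.022 4"

```text
time_s: 27.22
tcp_pos: [0.5631, -0.0056, 0.1993]
ee_rot: [[-0.998, 0.068, -0.002], [0.068, 0.998, -0.0], [0.002, -0.001, -1.0]]
wrist_force: [-1.8, 0.4, -0.5]
gripper_width: 0.115
gripper_force: 30.0
```

Call:
servo_tool --pt "0 0 -0.2 0 4" --pt "0 0 -0.5 0 4" --pt "0 0 -0.7 0 4" --pt "0 0 -0.8 0 4" --pt "0 0 -0.8 0 4"

```text
time_s: 27.63
tcp_pos: [0.5635, -0.0021, 0.1741]
ee_rot: [[-0.998, 0.064, -0.003], [0.064, 0.998, -0.001], [0.003, -0.001, -1.0]]
wrist_force: [1.2, -0.8, -1.2]
gripper_width: 0.111
gripper_force: 30.0
```

```bash
python3 - <<'E'
from look import *
snap('top','top6'); snap('scene','scene6'); crop('top6',240,140,95,100,4,'a');crop('scene6',190,110,105,130,4.6,'b')
a=cv2.imread('pics/a.png');b=cv2.imread('pics/b.png');o=np.zeros((598,800,3),np.uint8)
o[:400,:380]=a[:400,:380];o[:,:][:598,390:390+410]=b[:598,:410];cv2.imwrite('pics/c6.png',o)
E
```

```text
(no output)
```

View pics/c6.png

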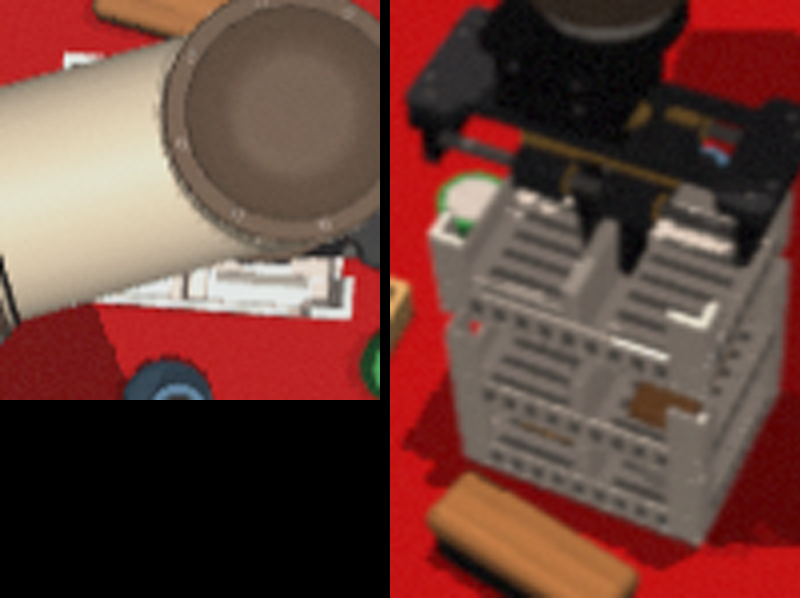

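The basket hovers over the tower and looks aligned in the scene view: the back-left basket post top is at (430,235) and the tower's post top just under it is at (449,325). I'll compare with the model.

```bash
python3 - <<'E'
from look import *
def W(p,l): c,s=np.cos(p[2]),np.sin(p[2]); return [p[0]+c*l[0]-s*l[1],p[1]+s*l[0]+c*l[1],l[2]]
f=lambda P:((proj('scene6',P)-[190,110]+.5)*4.6-.5+[390,0]).round(0).tolist()
g=lambda P:((proj('top6',P)-[240,140]+.5)*4-.5).round(0).tolist()
T=(.5643,-.0031,-.067);B=(.5635,-.0021,-.064)
X,Y=.06,.075
print('basket posts top',f([W(B,(X,-Y,.202)),W(B,(X,Y,.202))]),g([W(B,(-X,-Y,.202)),W(B,(X,Y,.202))]))
print('tower post tops',f([W(T,(X,-Y,.126)),W(T,(X,Y,.126))]),'base',f([W(T,(X,Y,0.)),W(T,(X,-Y,0.))]))
print('basket wall bottom',f([W(B,(X,-Y,.142)),W(B,(X,Y,.142))]))
E
```

```text
basket posts top [[429.0, 233.0], [706.0, 327.0]] [[348.0, 316.0], [61.0, 51.0]]
tower post tops [[441.0, 327.0], [701.0, 419.0]] base [[697.0, 547.0], [462.0, 459.0]]
basket wall bottom [[441.0, 308.0], [704.0, 400.0]]
```

Call:
servo_tool --pt "0.03 0 -0.1 0 4" --pt "0.03 0 -0.2 0 4" --pt "0.03 0 -0.3 0 4" --pt "0.03 0 -0.35 0 4" --pt "0.03 0 -0.35 0 4"

```text
time_s: 28.15
tcp_pos: [0.5649, -0.0029, 0.1646]
ee_rot: [[-0.998, 0.065, -0.001], [0.065, 0.998, -0.0], [0.001, -0.0, -1.0]]
wrist_force: [0.0, 0.3, -1.4]
gripper_width: 0.114
gripper_force: 30.0
```

Call:
servo_tool --pt "0 0 -0.05 0 4" --pt "0 0 -0.1 0 4" --pt "0 0 -0.15 0 4" --pt "0 0 -0.18 0 4" --pt "0 0 -0.18 0 4"

```text
time_s: 28.57
tcp_pos: [0.565, -0.0029, 0.1595]
ee_rot: [[-0.998, 0.065, -0.0], [0.065, 0.998, -0.0], [0.0, -0.0, -1.0]]
wrist_force: [0.5, -1.0, -1.6]
gripper_width: 0.11
gripper_force: 30.0
```

Call:
servo_tool --pt "0 0 -0.03 0 4" --pt "0 0 -0.05 0 4" --pt "0 0 -0.07 0 4" --pt "0 0 -0.08 0 4" --pt "0 0 -0.08 0 4"

```text
time_s: 28.98
tcp_pos: [0.5653, -0.0029, 0.158]
ee_rot: [[-0.998, 0.065, 0.001], [0.065, 0.998, -0.0], [-0.001, -0.0, -1.0]]
wrist_force: [-1.6, -0.2, 3.8]
gripper_width: 0.11
gripper_force: 30.0
```

Contact comes at exactly the seated height. Now I release, withdraw and look.

Call:
servo_tool --pt "0 0 0 0 20" --pt "0 0 0 0 40" --pt "0 0 0 0 50" --pt "0 0 0 0 50" --pt "0 0 0 0 50"

```text
time_s: 29.4
tcp_pos: [0.5653, -0.0029, 0.1572]
ee_rot: [[-0.998, 0.065, 0.0], [0.065, 0.998, 0.0], [-0.0, 0.0, -1.0]]
wrist_force: [-0.1, -0.4, -1.8]
gripper_width: 0.403
gripper_force: 0.0
```

Call:
servo_tool --pt "0 0 0.3 0 50" --pt "0 0 1.0 0 50" --pt "0 0 2.0 0 50" --pt "0 0 3.0 0 50" --pt "0 0 4.0 0 50"

```text
time_s: 29.82
tcp_pos: [0.565, -0.003, 0.2794]
ee_rot: [[-0.998, 0.065, 0.0], [0.065, 0.998, -0.0], [-0.0, -0.0, -1.0]]
wrist_force: [1.0, 0.5, -0.0]
gripper_width: 0.574
gripper_force: 0.0
```

Call:
servo_tool --pt "-0.5 0.8 0 0 50" --pt "-1.0 2.0 0 0 50" --pt "-1.6 3.2 0 0 50" --pt "-2.2 4.3 0 0 50" --pt "-2.8 5.4 0 0 50"

```text
time_s: 30.23
tcp_pos: [0.4803, 0.1604, 0.2783]
ee_rot: [[-0.998, 0.066, 0.001], [0.066, 0.998, 0.001], [-0.001, 0.001, -1.0]]
wrist_force: [0.2, 0.4, -0.2]
gripper_width: 0.575
gripper_force: 0.0
```

Call:
servo_tool --pt "-0.5 1.0 0 0 50" --pt "-1.0 2.0 0 0 50" --pt "-1.4 2.8 0 0 50" --pt "-1.6 3.4 0 0 50" --pt "-1.6 3.5 0 0 50"

```text
time_s: 30.65
tcp_pos: [0.4323, 0.2666, 0.2782]
ee_rot: [[-0.998, 0.061, 0.001], [0.061, 0.998, 0.001], [-0.001, 0.001, -1.0]]
wrist_force: [-0.1, -0.2, -0.5]
gripper_width: 0.571
gripper_force: 0.0
```

```bash
python3 - <<'E'
from look import *
snap('top','top7'); snap('scene','scene7'); crop('top7',235,135,190,110,4.2,'a');crop('scene7',120,110,150,125,2.4,'b');crop('scene7',195,130,100,110,2.7,'b')
a=cv2.imread('pics/a.png');cv2.imwrite('pics/c7.png',a)
crop('scene7',115,115,160,125,4.8,'c8')
E
```

```text
(no output)
```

View pics/c7.png

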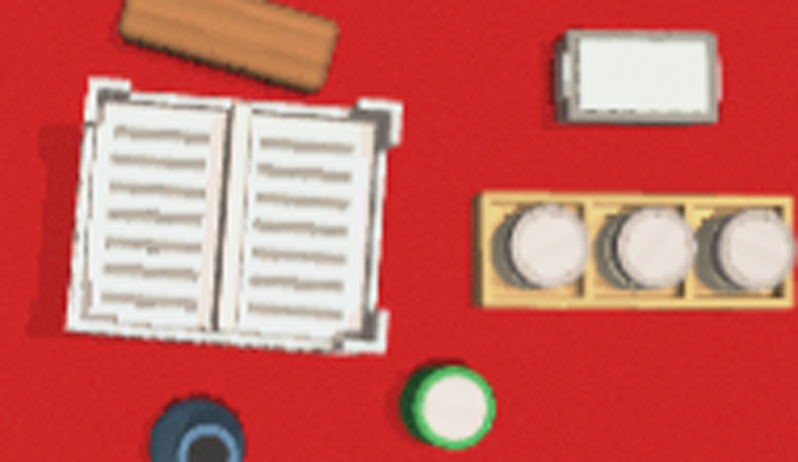

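View pics/c8.png

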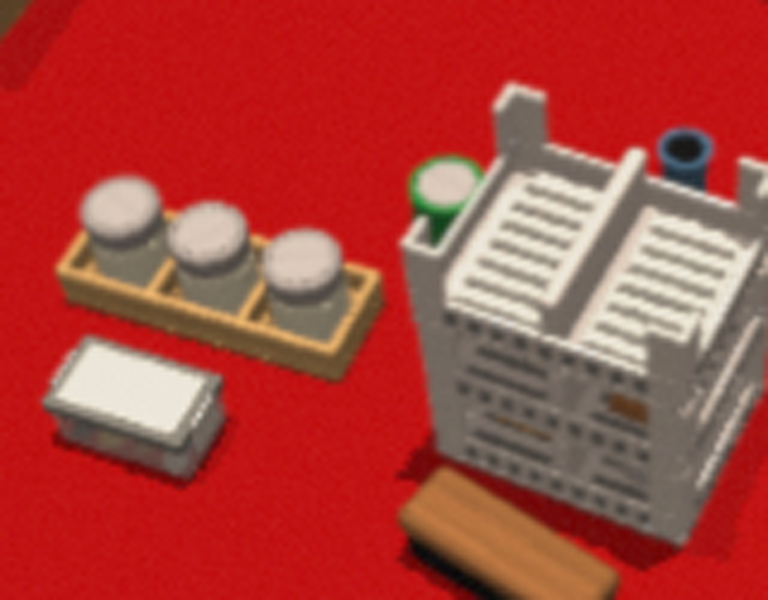

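The third level sits flush on the tower, all three jars are in the rack, the box lies behind the rack and the vase stands in front of the tower. I'll check the placings numerically.

```bash
python3 - <<'E'
import fit; from fit import *
fit.C.update(t=('top7',235,135,4.2),s=('scene7',115,115,4.8))
X,Y,z=.026,.045,.038;b=fit.fit([((X,Y,z),('t',567,32)),((X,-Y,z),('t',719,33)),((-X,-Y,z),('t',716,123)),((-X,Y,z),('t',567,122)),((-X,-Y,z),('s',88,338)),((-X,Y,z),('s',220,378)),((X,-Y,z),('s',45,402)),((X,Y,z),('s',182,443))],'box',(.65,-.25,0))
X,Y,z=.06,.075,.186;fit.fit([((X,Y,z),('t',90,77)),((X,-Y,z),('t',403,102)),((-X,-Y,z),('t',385,353)),((-X,Y,z),('t',66,330)),((-X,-Y,z),('s',502,88)),((X,-Y,z),('s',404,243))],'basket',(.56,0,-.07))
print('vase',fit.T(('t',209,450),('s',685,150)),atz(*fit.px('s',685,150),.112))
E
```

```text
Traceback (most recent call last):
AttributeError: 'function' object has no attribute 'C'
```

```bash
python3 - <<'E'
from fit import *
C.update(t=('top7',235,135,4.2),s=('scene7',115,115,4.8))
X,Y,z=.026,.045,.038;b=fit([((X,Y,z),('t',567,32)),((X,-Y,z),('t',719,33)),((-X,-Y,z),('t',716,123)),((-X,Y,z),('t',567,122)),((-X,-Y,z),('s',88,338)),((-X,Y,z),('s',220,378)),((X,-Y,z),('s',45,402)),((X,Y,z),('s',182,443))],'box',(.65,-.25,0))
X,Y,z=.06,.075,.186;fit([((X,Y,z),('t',90,77)),((X,-Y,z),('t',403,102)),((-X,-Y,z),('t',385,353)),((-X,Y,z),('t',66,330)),((-X,-Y,z),('s',502,88)),((X,-Y,z),('s',404,243))],'basket',(.56,0,-.07))
print('vase',T(('t',209,450),('s',685,150)),atz(*px('s',685,150),.112))
E
```

```text
box x y yaw dz [ 0.6555 -0.2468  0.0025]
[[-1.0, -0.7], [-0.6, -0.2], [0.6, -0.0], [-0.7, -0.3], [-0.8, -2.1], [1.0, -1.5], [-1.6, -0.8], [-0.2, 0.1]]
basket x y yaw dz [ 0.5645 -0.0041 -0.0639]
[[-0.3, 0.2], [-0.6, -0.2], [-0.1, -0.4], [1.0, -0.3], [1.3, -1.8], [-0.9, -0.4]]
vase (array([0.4481, 0.004 , 0.1094]), np.float64(0.002656094446353991)) [0.4501 0.0061 0.112 ]
```

All within about 2 mm of target, so I hand in.

```bash
python3 -c "
from station import r
print(r.finish_job())"
```

```text
the job is handed in; nothing more can be done
None
```

The job is handed in at about 31 s of the 136 s allowed: the jar rack is full, the basket is seated as the third level, and the box and vase measure within about 2 mm of their places; no verdict came back.

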